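Take the clipped battery cover off the watering timer

TASK

The batteries of the green watering timer need changing: pinch the two orange tabs on its white battery cover towards each other to unclip it, lift the cover off, and set it down gently, right way up (tabs upward), in the middle of the slate tile, then let go. Leave the green timer standing on the bench where it is, and leave the charcoal timer alone.

Things in the scene. Friction and masses are not known exactly. Their poses are not given: they have to be found in the camera images.
- timer: the green watering timer, loose, 0.4 to 0.65 kg, lying on its face, battery bay up. Green housing 120 mm along its x, 92 along its y, 45 high, with a black hose fitting 20 to 24 mm long on each x end (about 164 mm over all). Origin: centre of the underside, on the bench; z up. The white cover is clipped on top, its axes along the timer's.
- cover: the green timer's white battery cover, 60 to 90 g: plate 96 mm along its x, 72 along its y, 4 thick. Origin: centre of the plate's underside, at the start 45 mm above the bench on the housing's rim; z up. Two ribs reach 12 mm below: set on a flat surface its origin is 12 mm above that. Hooks on its two tabs hold it; pulled with the tabs not pressed in, it brings the whole timer up.
- cover_pinch (a point): point midway between the cover's two upright orange tabs, 18 mm over its origin; axes as the cover's. Tabs: on the y sides, outer faces 61 mm apart, each 24 wide (x), 5 thick, top 32 mm over the cover's origin, free outside down to the plate. Sprung, they slide in along y 7 mm each to stops (1.4 N rising to 4.5 N), then 47 mm apart; unhooked from 4 mm each: squeeze to the stops, lift straight up.
- tile: the dark blue-grey square slate tile lying flat on the bench, 180 by 180 mm, 8 mm thick, 0.6 kg. Origin: centre of the underside; z up, x and y along its sides. A cover standing on it has its origin 20 mm above the bench.
- charcoal_timer: the charcoal-black look-alike timer, same shape and size, with the same white cover and orange tabs, lying likewise on the bench; to be left alone. Origin: centre of the underside.
There are look-alikes about, which are no part of the job. What is shaped like the cover but purple is not meant.

How it is judged:
By the outcome, as a careful person would: the job done as asked, in the order asked, and still so for the second after the job is handed in, with the robot touching nothing.
It also fails if it takes over 38 s, if anything falls off the work surface, if the arm or the gripper's body presses on something with over 40 N, if the wrist force passes 120 N, or if a joint passes its speed limit or range.

ROBOT

A 7-joint arm with a two-finger parallel gripper is mounted at the origin on the work surface. World frame = base frame: x ahead of the robot, y to its left, z up, the work surface at z = 0. Lengths are in mm, angles in rad, forces in N, time in s.
With the tool pointing down it reaches from about 400 to 875 mm from the base axis. Payload 4.4 kg.
Tool frame: the origin (TCP) lies midway between the tips of the shut fingers; the grasp point (between the pads) lies 19 mm behind it; z points along the fingers, y is the line along which they close (so a half turn about z gives the same grasp; the last joint's range is limited). The gripper opens to 85 mm and grips with 20 to 120 N. Pads are 22 mm wide; open, the fingers measure 114 mm over their backs; the gripper's body (76 mm by 85 mm) begins 54 mm behind the grasp point. The pads swing forward as they close: fully open they stand 13 mm farther back than shut.
Start: joints at [-1.373, 0.628, 0.038, 1.517, -0.027, 0.996, -0.02], TCP at [169.463, 627.535, 231.313] pointing down, gripper open.
Joint ranges: [-3.06, 3.06], [-0.37, 2.12], [-1.25, 1.32], [0.18, 2.47], [-1.1, 4.24], [0.23, 1.98], [-2.94, 2.94]. Speed limits (rad/s): [2.57, 2.57, 3.14, 3.14, 3.14, 3.14, 3.14].

INTERFACE

Orientations are given as [roll, pitch, yaw] about the fixed x, y, z axes, in that order (R = Rz(yaw) Ry(pitch) Rx(roll)).
In Python, from cell import ctrl gives the robot as it stands.
- The arm moves only by the shell command python3 -m handwheel 'ROWS'. ROWS is JSON, a list of rows, each a list of 3 entries, a list of its own where there are three numbers: the turn, a rotation vector about the tool's x, y, z in degrees, then the shift along the tool's x, y, z in m, then the closure, from 0 (fully open) to 1 (shut). A call has 1 to 5 rows; each row shifts and turns the commanded pose from where the row before left it, along the tool's axes as they then stand; what a row does not reach is not made up. A row lasts 1/12 s, in which the tool goes at most 41.7 mm and 7.16 degrees, less where a joint would pass 70% of its speed; a pose out of reach is approached as far as the arm can. A call is refused whole if a number of a shift passes 0.0417 or a number of a turn 7.16, either way. A call with a gripper value outside its range is refused whole. The fingers move at their own pace and stop on an object; the grip force is fixed at half the most. Time passes only in rows, so rows that do not move let the fingers close. It gives the time, the measured TCP pose, the force, the opening and the grip force at its end, in the units of the state.
- ctrl.read_state(): the state, without advancing time (a new reading comes with each control period).
- ctrl.get_image(name): name is "side" or "top" or "wrist"; returns a dict with "pixels" (420x560x3 uint8, red, green, blue), "fx", "fy", "cx", "cy" (pixels), "pose" (4x4, takes a point from camera to world coordinates); the wrist camera has in their place "T_tool_cam" (4x4, takes a point from camera to tool coordinates, whose origin is the TCP and whose axes are the flange's). Camera axes: x right, y up, looking along -z (the intrinsics and any distortion apply to the point x, -y, -z); pixel columns grow to the right and rows downward; lengths in mm; the calibration is good to about 2 mm. A picture is of the moment at which its call begins: read the wrist's pose just before it. There is no depth.
- ctrl.finish_job(): hands the job in; it is judged then, once.
The state is a dict: "clock": time; "qpos": joint angles; "qd": joint speeds; "tau": joint torques, N m; "eef_pos": TCP position; "tool_rot": TCP orientation; "force": force on the tool from outside, world axes, zero at the start; "torque": the same for the moment, N m; "width": finger opening in mm; "gripper_force": force on a finger pad.
Only numpy, scipy, OpenCV 4.12 (cv2) and the standard library are available. Lean on these libraries where they do the work, as an engineer would, in place of code of your own. Each camera call takes 0.05 s, during which the arm holds its last target. There are 200 camera calls.

## Working session

There is one attempt and no reset: what is moved stays moved. The work goes in short steps, Python scripts to look and compute and a shell command to move; the robot and the scene stay as the last step left them, time stands still between calls to the robot, and variables do not carry over. Pictures are saved under pics/ and viewed, at most 10 in all, crops included, and the job is handed in when it is done.

```bash
mkdir -p pics; cat > h.py <<'E'
import numpy as np,cv2
from cell import ctrl
from scipy.spatial.transform import Rotation as R
def T_tool(s):
    T=np.eye(4);T[:3,:3]=R.from_euler('xyz',s['tool_rot']).as_matrix();T[:3,3]=s['eef_pos'];return T
def grab(n):
    s=ctrl.read_state();im=ctrl.get_image(n)
    P=im['pose'] if n!='wrist' else T_tool(s)@np.array(im['T_tool_cam'])
    return im,np.array(P)
def ray(im,P,u,v):
    d=np.array([(u-im['cx'])/im['fx'],-(v-im['cy'])/im['fy'],-1.]);return P[:3,3],P[:3,:3]@d
def onz(im,P,u,v,z):
    o,d=ray(im,P,u,v);return o+d*(z-o[2])/d[2]
def tri(rays):
    A=0;b=0
    for o,d in rays:
        d=d/np.linalg.norm(d);M=np.eye(3)-np.outer(d,d);A=A+M;b=b+M@o
    return np.linalg.solve(A,b)
def proj(im,P,p):
    c=np.linalg.inv(P)@np.r_[p,1];return im['cx']+im['fx']*c[0]/-c[2],im['cy']-im['fy']*c[1]/-c[2]
E
python3 - <<'E'
from h import *
for n in('top','side'):
    im,P=grab(n);cv2.imwrite(f'pics/{n}0.png',im['pixels'][:,:,::-1]);print(n,[k for k in im if k!='pixels'],im['fx'],im['cx'],im['cy'],P.round(2).tolist(), {k:im[k] for k in im if 'dist' in k})
s=ctrl.read_state();print(s)
E
```

```text
top ['fx', 'fy', 'cx', 'cy', 'pose'] 493.32925889209696 284.69934661882405 211.69099024085807 [[0.02, 0.99, -0.14, 334.86], [-1.0, 0.02, -0.01, -65.1], [-0.0, 0.14, 0.99, 1323.58], [0.0, 0.0, 0.0, 1.0]] {}
side ['fx', 'fy', 'cx', 'cy', 'pose'] 480.13686114622465 277.39645173393717 213.84137125588208 [[0.98, 0.1, -0.15, 357.78], [-0.18, 0.48, -0.86, -945.29], [-0.01, 0.87, 0.49, 597.03], [0.0, 0.0, 0.0, 1.0]] {}
{'clock': 0.1, 'qpos': array([-1.37283557,  0.62923015,  0.03841103,  1.51827845, -0.02697983,
        0.99628711, -0.02001187]), 'qd': array([-0.00044594, -0.00225294,  0.00147485, -0.00429096, -0.00105914,
       -0.001526  , -0.00108456]), 'tau': array([ 3.26242814e-03, -5.64526463e+01,  1.23110209e+00, -1.93971634e+01,
        1.14638591e-02,  5.37381798e-03, -3.36697752e-06]), 'eef_pos': array([169.27475659, 626.9919561 , 230.49229902]), 'tool_rot': array([-3.13990657e+00,  1.29679800e-05,  2.87785806e+00]), 'force': array([-0.05252746,  0.11939881, -0.21439008]), 'torque': array([-0.01729177,  0.03158681,  0.00615667]), 'gripper_force': 0.0, 'width': 85.51271689850364}
```

View pics/top0.png

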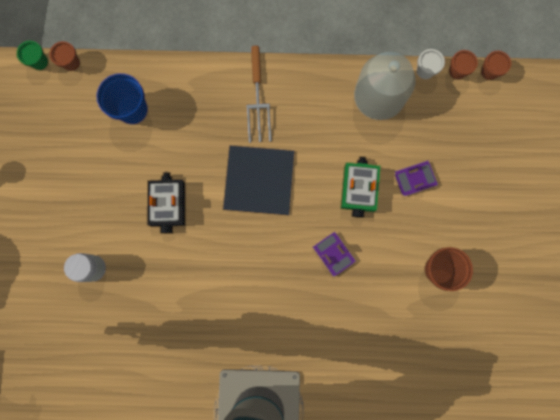

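View pics/side0.png

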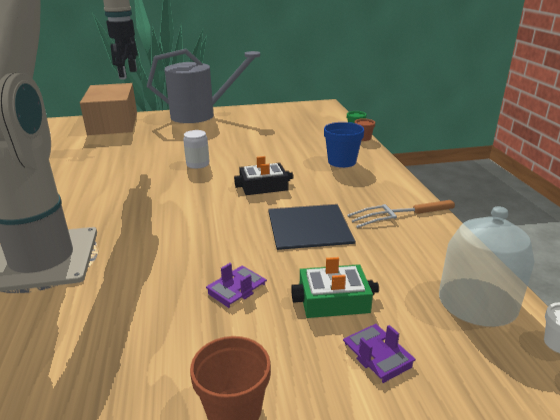

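The top view shows the green timer at about (361,187) with its long axis vertical. Its orange tabs are at about (350,185) and (373,185), and the tile is at (259,180). The charcoal timer is at (166,203). In the side view the green timer is at (335,285) with its tabs at (332,265) and (338,283), and the cloche stands beyond it.

```bash
cat > m.py <<'E'
from h import *
def blobs(mask,n,amin=8):
    k,l,st,c=cv2.connectedComponentsWithStats(mask.astype('uint8'));o=[i for i in np.argsort(-st[:,4]) if i and st[i,4]>=amin][:n]
    return [(c[i],st[i,4],l==i) for i in o]
def hsv(im): return cv2.cvtColor(im['pixels'],cv2.COLOR_RGB2HSV).astype(int)
def win(m,x0,x1,y0,y1):
    w=np.zeros_like(m);w[y0:y1,x0:x1]=1;return m&w
E
python3 - <<'E'
from m import *
def go(n,w,wt):
    im,P=grab(n);h=hsv(im);H,S,V=h[...,0],h[...,1],h[...,2]
    o=blobs(win((H<14)&(S>180)&(V>120),*w),2);g=blobs(win((H>50)&(H<85)&(S>120)&(V>50),*w),1)
    t=blobs(win((V<75)&(S<160),*wt),1)
    return im,P,o,g,t
a=go('top',(335,388,150,222),(215,302,138,222))
b=go('side',(285,385,250,325),(262,358,200,250))
for n,(im,P,o,g,t) in(('top',a),('side',b)):
    print(n,[(x[0].round(1),x[1]) for x in o],[(x[0],x[1]) for x in g],[(x[0].round(1),x[1]) for x in t])
    c=cv2.findContours(t[0][2].astype('uint8'),0,1)[0];c=max(c,key=len)
    q=cv2.approxPolyDP(cv2.convexHull(c),8,True)[:,0];print('tile corners',q.tolist(),[onz(im,P,*p,8)[:2].round(0).tolist() for p in q])
    globals()['q'+n]=q
im,P,o,g,t=a
c=np.argwhere(g[0][2])[:,::-1]
r=cv2.minAreaRect(np.array([onz(im,P,*p,45)[:2] for p in c],'float32'));print('green rect',r)
oa=sorted(a[2],key=lambda x:x[0][0]); ob=sorted(b[2],key=lambda x:x[0][1])
for x,y in zip(oa,ob): print('tab',tri([ray(*a[:2],*x[0]),ray(*b[:2],*y[0])]).round(1))
tc=tri([ray(*a[:2],*a[4][0][0]),ray(*b[:2],*b[4][0][0])]);print('tile c',tc.round(1))
E
```

```text
top [(array([351.5, 183.9]), np.int32(10))] [(array([357.08997429, 188.7840617 ]), np.int32(389))] [(array([258.8, 179.9]), np.int32(4067))]
tile corners [[231, 146], [293, 152], [288, 213], [224, 208]] [[695.0, 96.0], [682.0, -75.0], [513.0, -65.0], [522.0, 108.0]]
side [(array([331.7, 265. ]), np.int32(180)), (array([337.7, 281.9]), np.int32(160))] [(array([336.08917197, 299.76548929]), np.int32(1727))] [(array([315.3, 244.8]), np.int32(233))]
tile corners [[354, 241], [276, 246]] [[685.0, -78.0], [509.0, -62.0]]
green rect ((584.8463134765625, -253.73316955566406), (91.87541961669922, 125.40762329101562), 85.23163604736328)
tab [ 586.7 -228.3   61.4]
tile c [618.4  20.3 -57.1]
```

```bash
python3 -m handwheel '[[[0,0,-5],[-0.021,-0.034,0],0],[[0,0,-5],[-0.021,-0.034,0],0],[[0,0,0],[-0.021,-0.034,0],0],[[0,0,0],[-0.021,-0.034,0],0],[[0,0,0],[-0.021,-0.034,0],0]]'; python3 -m handwheel '[[[0,0,0],[-0.021,-0.034,0],0],[[0,0,0],[-0.021,-0.034,0],0],[[0,0,0],[-0.021,-0.034,0],0],[[0,0,0],[-0.021,-0.034,0],0],[[0,0,0],[-0.021,-0.034,0],0]]'
```

```text
clock: 0.62
eef_pos: [249.6, 443.0, 231.2]
tool_rot: [-3.141, 0.0, 3.053]
force: [1.2, 0.6, 1.2]
width: 85.4
gripper_force: 0.0
clock: 1.03
eef_pos: [339.1, 264.4, 231.4]
tool_rot: [3.141, 0.0, 3.053]
force: [1.3, 1.0, -0.3]
width: 85.3
gripper_force: 0.0
```

```bash
python3 - <<'E'
from h import *
im,P=grab('wrist');print(im['fx'],im['cx'],im['cy'],np.array(im['T_tool_cam']).round(2).tolist(),P.round(2).tolist())
E
```

```text
298.2932474785569 284.58507926235745 211.44436013707704 [[-0.0, 0.96, 0.29, 72.69], [1.0, 0.0, 0.0, 0.09], [0.0, 0.29, -0.96, -142.01], [0.0, 0.0, 0.0, 1.0]] [[0.09, -0.95, -0.28, 266.69], [1.0, 0.09, 0.03, 270.87], [-0.0, -0.29, 0.96, 373.41], [0.0, 0.0, 0.0, 1.0]]
```

```bash
python3 -m handwheel '[[[0,0,0],[-0.025,-0.032,0],0],[[0,0,0],[-0.025,-0.032,0],0],[[0,0,0],[-0.025,-0.032,0],0],[[0,0,0],[-0.025,-0.032,0],0],[[0,0,0],[-0.025,-0.032,0],0]]'; python3 -m handwheel '[[[0,0,0],[-0.025,-0.032,0],0],[[0,0,0],[-0.025,-0.032,0],0],[[0,0,0],[-0.025,-0.032,0],0],[[0,0,0],[-0.025,-0.032,0],0],[[0,0,0],[0,0,0],0]]'; python3 - <<'E'
from h import *
import pickle
im,P=grab('wrist');pickle.dump((im,P),open('w1.pkl','wb'));cv2.imwrite('pics/w1.png',im['pixels'][:,:,::-1])
E
```

```text
clock: 1.5
eef_pos: [449.6, 94.2, 231.5]
tool_rot: [3.141, 0.0, 3.053]
force: [2.1, 1.0, 0.3]
width: 85.7
gripper_force: 0.0
clock: 1.92
eef_pos: [541.0, -50.0, 231.5]
tool_rot: [-3.136, 0.005, 3.042]
force: [1.3, 0.6, 0.5]
width: 85.7
gripper_force: 0.0
```

View pics/w1.png

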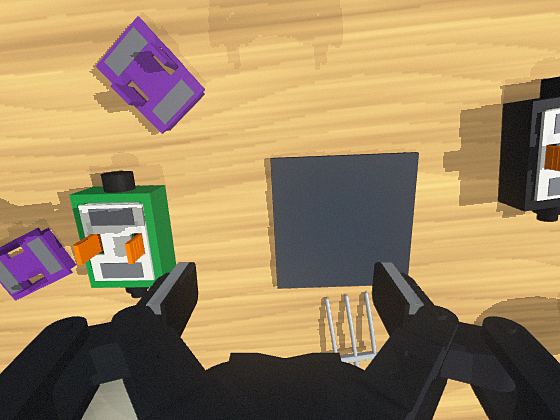

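The wrist view shows the whole tile, with corners at about (271,158), (417,153), (410,285) and (278,288). The green timer is at about (120,235), with its tabs at (88,248) and (135,248).

```bash
python3 -m handwheel '[[[0,0,0],[0,-0.036,0],0],[[0,0,0],[0,-0.036,0],0],[[0,0,0],[0,-0.036,0],0],[[0,0,0],[0,-0.036,0],0],[[0,0,0],[0,0,0],0]]'; cat > m2.py <<'E'
from m import *
import pickle
def meas(im,P):
    h=hsv(im);H,S,V=h[...,0],h[...,1],h[...,2]
    g=(H>50)&(H<85)&(S>120)&(V>50); G=blobs(g,1)[0]
    o=(H>5)&(H<18)&(S>190)&(V>90)
    near=cv2.dilate(cv2.morphologyEx(G[2].astype('uint8'),cv2.MORPH_CLOSE,np.ones((61,61))),np.ones((9,9)))>0
    O=sorted(blobs(o&near,2,60),key=lambda x:x[0][0])
    W=blobs((S<60)&(V>140)&near,1)
    return G,O,W
def topedge(B,n=4): # end of tab top: return blob min area rect
    c=np.argwhere(B[2])[:,::-1].astype('float32');return cv2.boxPoints(cv2.minAreaRect(c))
E
python3 - <<'E'
from m2 import *
w1=pickle.load(open('w1.pkl','rb'));w2=grab('wrist');pickle.dump(w2,open('w2.pkl','wb'))
cv2.imwrite('pics/w2.png',w2[0]['pixels'][:,:,::-1])
im,P=w1;h=hsv(im);t=blobs((h[...,2]<100)&(h[...,0]>95)&(h[...,0]<130)&(h[...,1]>40),1)[0];print('tile',t[0],t[1])
c=max(cv2.findContours(t[2].astype('uint8'),0,1)[0],key=len);q=cv2.approxPolyDP(cv2.convexHull(c),8,True)[:,0];X=np.array([onz(im,P,*p,8)[:2] for p in q]);print(q.tolist(),X.round(0).tolist(),X.mean(0),[np.linalg.norm(X[i]-X[i-1]).round(0) for i in range(len(X))])
for w in(w1,w2):
    G,O,W=meas(*w);print(G[0],G[1],[(x[0].round(1),x[1],topedge(x).round(0).tolist()) for x in O],[(x[0].round(1),x[1]) for x in W])
E
```

```text
clock: 2.38
eef_pos: [522.2, -192.2, 231.4]
tool_rot: [-3.136, -0.0, 3.043]
force: [-0.2, -0.3, -0.8]
width: 85.5
gripper_force: 0.0
tile [349.53401734 226.39550507] 8187
[[384, 176], [412, 212], [407, 274], [314, 286], [288, 219], [305, 177], [342, 169]] [[545.0, 71.0], [595.0, 106.0], [683.0, 101.0], [689.0, -26.0], [589.0, -52.0], [536.0, -26.0], [531.0, 20.0]] [595.40922154  27.80494633] [np.float64(53.0), np.float64(61.0), np.float64(88.0), np.float64(127.0), np.float64(104.0), np.float64(59.0), np.float64(46.0)]
[135.31265109 227.9989256 ] 3723 [(array([ 90.3, 246.5]), np.int32(455), [[75.0, 239.0], [98.0, 232.0], [106.0, 256.0], [82.0, 264.0]]), (array([134.5, 248.2]), np.int32(400), [[123.0, 236.0], [141.0, 233.0], [146.0, 261.0], [128.0, 264.0]])] [(array([117.2, 239.6]), np.int32(2647))]
[241.3425154  234.48495832] 2759 [(array([212.4, 253. ]), np.int32(303), [[206.0, 239.0], [219.0, 239.0], [219.0, 269.0], [206.0, 269.0]]), (array([261.2, 252.7]), np.int32(186), [[258.0, 238.0], [264.0, 238.0], [264.0, 268.0], [258.0, 268.0]])] [(array([238.9, 244.3]), np.int32(2747))]
```

View pics/w2.png

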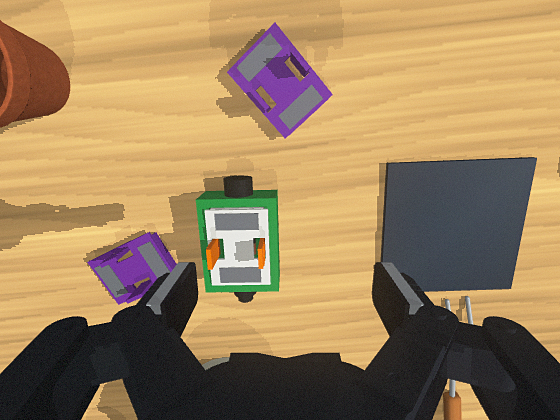

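The second wrist view shows the cover plate with corners at about (205,208), (268,208), (270,286) and (206,286). The tabs are at (212,253) and (261,253), and the tile corners are at about (387,163), (536,158), (513,290) and (381,290).

```bash
cat >> m2.py <<'E'
def quad(mask):
    h=cv2.convexHull(max(cv2.findContours(mask.astype('uint8'),0,1)[0],key=len))
    q=cv2.approxPolyN(h,4,ensure_convex=True).reshape(-1,2).astype(float)
    c=q.mean(0);return q[np.argsort(np.arctan2(*(q-c).T[::-1]))]
def tilemask(im):
    p=im['pixels'].astype(int);r,b=p[...,0],p[...,2]
    m=(b>r+4)&(p.max(2)>40)&(p.max(2)<130)&(b<r+45);m=cv2.morphologyEx(m.astype('uint8'),cv2.MORPH_OPEN,np.ones((5,5)))
    return blobs(m,1)[0][2]
E
python3 - <<'E'
from m2 import *
ws=[pickle.load(open(f'w{i}.pkl','rb')) for i in(1,2)]
for nm in('cover','tile'):
    Q=[]
    for w in ws:
        q=quad(meas(*w)[2][0][2] if nm=='cover' else tilemask(w[0]));Q.append(q);print(nm,q.round(0).tolist())
    X=np.array([tri([ray(*w,*Q[i][k]) for i,w in enumerate(ws)]) for k in range(4)])
    print(X.round(1).tolist(),'mean',X.mean(0).round(1),'sides',[np.linalg.norm(X[i]-X[i-1]).round(0) for i in range(4)])
    z=49 if nm=='cover' else 8
    for i,w in enumerate(ws):
        Y=np.array([onz(*w,*p,z)[:2] for p in Q[i]]);d=Y[3]-Y[0]+Y[2]-Y[1];print('plane',Y.mean(0).round(1),[np.linalg.norm(Y[i]-Y[i-1]).round(0) for i in range(4)],'axis deg',np.degrees(np.arctan2(d[1],d[0])).round(1))
O=[meas(*w)[1] for w in ws]
for k in(0,1): print('tab',tri([ray(*w,*O[i][k][0]) for i,w in enumerate(ws)]).round(1))
E
```

```text
cover [[77.0, 203.0], [142.0, 202.0], [154.0, 279.0], [95.0, 281.0]]
cover [[204.0, 208.0], [267.0, 206.0], [270.0, 284.0], [211.0, 284.0]]
[[532.4, -286.4, 49.3], [539.4, -215.8, 43.3], [637.6, -223.5, 45.9], [631.6, -296.4, 46.2]] mean [ 585.3 -255.5   46.2] sides [np.float64(100.0), np.float64(71.0), np.float64(99.0), np.float64(73.0)]
plane [ 584.4 -253.9] [np.float64(99.0), np.float64(74.0), np.float64(97.0), np.float64(73.0)] axis deg -4.9
plane [ 583.9 -255. ] [np.float64(97.0), np.float64(71.0), np.float64(99.0), np.float64(72.0)] axis deg -4.9
tile [[271.0, 158.0], [418.0, 152.0], [407.0, 284.0], [277.0, 288.0]]
tile [[388.0, 163.0], [536.0, 157.0], [510.0, 288.0], [380.0, 292.0]]
[[509.4, -65.2, 4.8], [520.0, 112.7, 5.7], [700.8, 103.1, 4.0], [687.9, -77.3, 6.8]] mean [604.5  18.3   5.3] sides [np.float64(179.0), np.float64(178.0), np.float64(181.0), np.float64(181.0)]
plane [603.6  17.8] [np.float64(179.0), np.float64(177.0), np.float64(179.0), np.float64(179.0)] axis deg -3.6
plane [603.3  16.7] [np.float64(178.0), np.float64(177.0), np.float64(178.0), np.float64(178.0)] axis deg -3.6
tab [ 585.9 -285.2   52.1]
tab [ 587.6 -226.9   63.1]
```

```bash
cat > d.py <<'E'
import sys
from h import *
def delta(x,y,z,yawdeg):
    s=ctrl.read_state();T=T_tool(s);Rt=R.from_euler('xyz',[np.pi,0,np.radians(yawdeg)]).as_matrix()
    print('t',s['clock'],'pos',s['eef_pos'].round(1),'rot',s['tool_rot'].round(4),'w',round(s['width'],1),'F',s['force'].round(1))
    print('turn deg (tool)',np.degrees(R.from_matrix(T[:3,:3].T@Rt).as_rotvec()).round(2),'shift after turn',(Rt.T@(np.array([x,y,z])-T[:3,3])).round(1))
delta(*map(float,sys.argv[1:]))
E
python3 d.py 584.5 -254.5 120 175.1
```

```text
t 2.4333 pos [ 522.9 -187.8  231.2] rot [-3.1396e+00 -6.0000e-04  3.0456e+00] w 84.9 F [-0.7  1.1  0.7]
turn deg (tool) [-0.11 -0.04 -0.6 ] shift after turn [-67.1 -61.2 111.2]
```

```bash
python3 -m handwheel '[[[0,0,-0.6],[-0.0168,-0.0153,0.0278],0],[[0,0,0],[-0.0168,-0.0153,0.0278],0],[[0,0,0],[-0.0168,-0.0153,0.0278],0],[[0,0,0],[-0.0168,-0.0153,0.0278],0],[[0,0,0],[0,0,0],0]]'; python3 -m handwheel '[[[0,0,0],[0,0,0],0],[[0,0,0],[0,0,0],0]]'; python3 - <<'E'
from m2 import *
w=grab('wrist');im,P=w;cv2.imwrite('pics/w3.png',im['pixels'][:,:,::-1])
G,O,W=meas(*w);print([(x[0].round(1),x[1],topedge(x).round(0).tolist()) for x in O])
q=quad(W[0][2]);Y=np.array([onz(*w,*p,49)[:2] for p in q]);d=Y[3]-Y[0]+Y[2]-Y[1];print(q.round(0).tolist(),Y.mean(0).round(1),[np.linalg.norm(Y[i]-Y[i-1]).round(0) for i in range(4)],np.degrees(np.arctan2(d[1],d[0])).round(1))
T=T_tool(ctrl.read_state())
for o in O: 
    p=onz(*w,*o[0],65); print('tab',p.round(1),'tool',(np.linalg.inv(T)@np.r_[p,1])[:3].round(1))
E
python3 d.py 584.5 -254.5 50 175.1
```

```text
clock: 2.85
eef_pos: [585.3, -250.1, 113.1]
tool_rot: [3.14, -0.008, 3.063]
force: [-0.3, 0.2, -1.0]
width: 85.5
gripper_force: 0.0
clock: 3.02
eef_pos: [586.4, -248.2, 120.4]
tool_rot: [3.14, -0.0, 3.065]
force: [1.1, 0.9, -0.2]
width: 85.4
gripper_force: 0.0
[(array([231. , 234.4]), np.int32(142), [[228.0, 216.0], [232.0, 216.0], [234.0, 252.0], [230.0, 252.0]])]
[[225.0, 157.0], [326.0, 157.0], [321.0, 279.0], [231.0, 279.0]] [ 584.8 -255. ] [np.float64(97.0), np.float64(72.0), np.float64(97.0), np.float64(72.0)] -4.8
tab [ 586.4 -286.4   65. ] tool [ -2.4 -37.8  56.4]
t 3.0667 pos [ 586.8 -248.5  121.4] rot [3.1407e+00 1.2000e-03 3.0648e+00] w 85.6 F [0.  0.  0.5]
turn deg (tool) [0.05 0.07 0.5 ] shift after turn [ 1.8 -6.1 71.4]
```

View pics/w3.png

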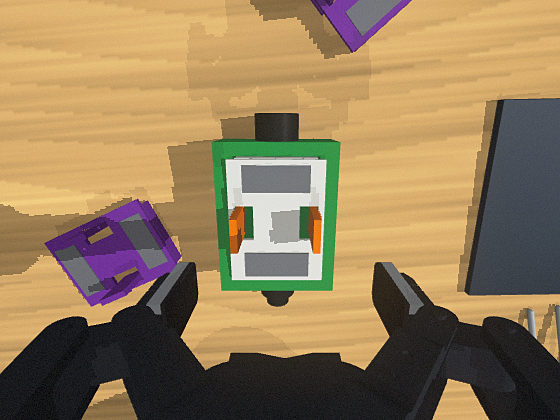

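The near view shows the plate at (225..326, 157..279), with the tabs at about (240,230) and (314,230). The midpoint is 6 mm to the -y side of the tool, which agrees with the earlier measurement.

```bash
python3 -m handwheel '[[[0,0,0.4],[0.001,-0.003,0.01],0],[[0,0,0],[0.001,-0.003,0.018],0],[[0,0,0],[0,0,0.018],0],[[0,0,0],[0,0,0.012],0],[[0,0,0],[0,0,0.006],0]]'; python3 -m handwheel '[[[0,0,0],[0,0,0.003],0],[[0,0,0],[0,0,0],0],[[0,0,0],[0,0,0],0]]';python3 d.py 584.7 -255 50 175.1
```

```text
clock: 3.48
eef_pos: [583.0, -255.5, 55.2]
tool_rot: [3.141, -0.001, 3.056]
force: [-0.1, -0.3, 0.1]
width: 85.3
gripper_force: 0.0
clock: 3.73
eef_pos: [584.3, -256.5, 53.8]
tool_rot: [-3.141, 0.001, 3.056]
force: [-0.8, 0.2, 0.4]
width: 85.1
gripper_force: 0.0
t 3.7333 pos [ 584.3 -256.5   53.8] rot [-3.1413e+00  1.2000e-03  3.0560e+00] w 85.1 F [-0.8  0.2  0.4]
turn deg (tool) [-0.02  0.07 -0.01] shift after turn [-0.3  1.5  3.8]
```

```bash
python3 -m handwheel '[[[0,0,0],[0,0.0012,0.003],0.15],[[0,0,0],[0,0,0],0.25],[[0,0,0],[0,0,0],0.3],[[0,0,0],[0,0,0],0.33],[[0,0,0],[0,0,0],0.36]]'; python3 -m handwheel '[[[0,0,0],[0,0,0],0.4],[[0,0,0],[0,0,0],0.45],[[0,0,0],[0,0,0],0.5],[[0,0,0],[0,0,0],0.6],[[0,0,0],[0,0,0],0.6]]';python3 -m handwheel '[[[0,0,0],[0,0,0],0.6],[[0,0,0],[0,0,0],0.6],[[0,0,0],[0,0,0],0.6]]'; python3 d.py 584.7 -255 50 175.1
```

```text
clock: 4.15
eef_pos: [584.2, -255.3, 50.7]
tool_rot: [-3.141, 0.001, 3.056]
force: [-0.4, 1.1, 4.0]
width: 54.8
gripper_force: 2.8
clock: 4.57
eef_pos: [584.4, -254.9, 52.0]
tool_rot: [3.141, 0.001, 3.056]
force: [-3.1, 3.6, 14.1]
width: 43.8
gripper_force: 59.0
clock: 4.82
eef_pos: [584.4, -254.8, 52.0]
tool_rot: [3.141, 0.001, 3.056]
force: [-3.6, 3.2, 13.8]
width: 43.4
gripper_force: 59.0
t 4.8167 pos [ 584.4 -254.8   52. ] rot [3.1411e+00 1.1000e-03 3.0563e+00] w 43.4 F [-3.6  3.2 13.8]
turn deg (tool) [0.03 0.06 0.01] shift after turn [-0.4 -0.1  2. ]
```

```bash
python3 -m handwheel '[[[0,0,0],[0,0,-0.003],0.6],[[0,0,0],[0,0,-0.004],0.6],[[0,0,0],[0,0,-0.006],0.6],[[0,0,0],[0,0,-0.008],0.6],[[0,0,0],[0,0,-0.01],0.6]]'; python3 -m handwheel '[[[0,0,0],[0,0,-0.01],0.6],[[0,0,0],[0,0,0],0.6],[[0,0,0],[0,0,0],0.6],[[0,0,0],[0,0,0],0.6]]';python3 - <<'E'
from h import *
a,_=grab('side');b,_=grab('wrist')
A=cv2.resize(a['pixels'][200:400,200:440],None,fx=1.6,fy=1.6);B=cv2.resize(b['pixels'],(400,300))
C=np.zeros((320,800,3),'uint8');C[:320,:384]=A;C[:300,400:]=B;cv2.imwrite('pics/l1.png',C[:,:,::-1])
E
python3 d.py 603.5 17.5 150 176.4
```

```text
clock: 5.23
eef_pos: [583.4, -255.2, 81.2]
tool_rot: [3.141, -0.001, 3.056]
force: [0.6, -0.7, -0.2]
width: 43.1
gripper_force: 61.8
clock: 5.57
eef_pos: [583.7, -255.2, 91.1]
tool_rot: [3.142, -0.0, 3.056]
force: [0.6, -0.1, -0.9]
width: 43.1
gripper_force: 61.8
t 5.6667 pos [ 583.4 -255.    90.6] rot [ 3.1412e+00 -1.0000e-03  3.0558e+00] w 43.3 F [ 0.2 -0.9 -1.6]
turn deg (tool) [ 0.02 -0.06 -1.32] shift after turn [ -2.9 273.2 -59.4]
```

View pics/l1.png

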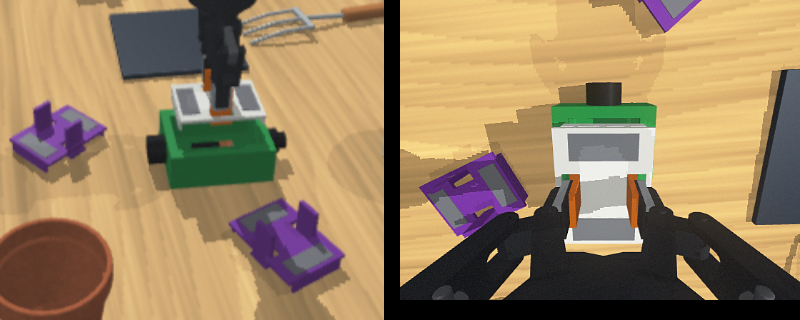

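The side crop shows the cover lifted clear in the gripper at about (215,100), with the open green timer still standing on the bench. The wrist view shows both tabs squeezed between the pads.

```bash
python3 -m handwheel '[[[0,0,-0.3],[0,0.015,-0.01],0.6],[[0,0,-1],[0,0.025,-0.01],0.6],[[0,0,0],[0,0.034,0],0.6],[[0,0,0],[0,0.034,0],0.6],[[0,0,0],[0,0.034,0],0.6]]'; python3 -m handwheel '[[[0,0,0],[0,0.034,0],0.6],[[0,0,0],[0,0.034,0],0.6],[[0,0,0],[-0.001,0.03,0],0.6],[[0,0,0],[-0.001,0.02,0],0.6],[[0,0,0],[-0.001,0.012,0],0.6]]'; python3 -m handwheel '[[[0,0,0],[0,0,0],0.6],[[0,0,0],[0,0,0],0.6],[[0,0,0],[0,0,0],0.6]]';python3 - <<'E'
from m2 import *
w=grab('wrist');im,P=w;cv2.imwrite('pics/p1.png',im['pixels'][:,:,::-1])
E
python3 d.py 603.5 17.5 27 176.4
```

```text
clock: 6.08
eef_pos: [593.6, -110.8, 111.7]
tool_rot: [3.141, 0.0, 3.079]
force: [0.1, 0.8, -0.5]
width: 43.0
gripper_force: 61.8
clock: 6.5
eef_pos: [604.4, 21.7, 111.4]
tool_rot: [3.139, -0.001, 3.084]
force: [0.2, 0.5, -0.4]
width: 43.4
gripper_force: 61.8
clock: 6.75
eef_pos: [604.5, 13.6, 111.2]
tool_rot: [-3.14, -0.0, 3.076]
force: [-0.0, -0.8, -1.3]
width: 43.1
gripper_force: 61.8
t 6.8 pos [604.5  13.3 111.2] rot [-3.1400e+00 -1.0000e-04  3.0754e+00] w 43.0 F [ 0.3 -0.2 -0.1]
turn deg (tool) [-0.09 -0.01 -0.19] shift after turn [ 1.3  4.1 84.2]
```

View pics/p1.png

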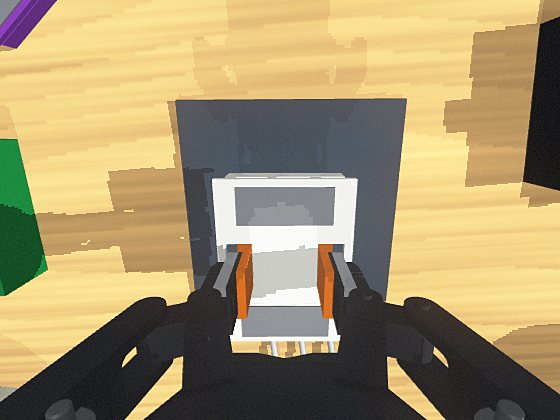

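The tile's near edge runs from (176,101) to (406,98). The cover is held level at about (285,260), so it needs roughly 4 mm more in +y.

```bash
python3 -m handwheel '[[[0,0,0],[0.001,0.002,0.015],0.6],[[0,0,0],[0,0.002,0.02],0.6],[[0,0,0],[0,0,0.018],0.6],[[0,0,0],[0,0,0.012],0.6],[[0,0,0],[0,0,0.007],0.6]]'; python3 -m handwheel '[[[0,0,0],[0,0,0.003],0.6],[[0,0,0],[0,0,0],0.6],[[0,0,0],[0,0,0],0.6],[[0,0,0],[0,0,0],0.6]]';python3 d.py 603.5 17.5 27 176.4
```

```text
clock: 7.22
eef_pos: [603.0, 18.2, 37.5]
tool_rot: [-3.141, -0.002, 3.076]
force: [-0.2, -0.5, -0.6]
width: 42.8
gripper_force: 61.8
clock: 7.55
eef_pos: [604.8, 19.8, 37.0]
tool_rot: [3.141, 0.002, 3.078]
force: [0.2, 0.7, -1.4]
width: 43.3
gripper_force: 61.8
t 7.55 pos [604.8  19.8  37. ] rot [3.1415e+00 1.7000e-03 3.0782e+00] w 43.3 F [ 0.2  0.7 -1.4]
turn deg (tool) [ 0.01  0.1  -0.03] shift after turn [ 1.2 -2.4 10. ]
```

```bash
python3 -m handwheel '[[[0,0,0],[0.001,-0.0015,0.003],0.6],[[0,0,0],[0,0,0.002],0.6],[[0,0,0],[0,0,0.002],0.6],[[0,0,0],[0,0,0],0.6],[[0,0,0],[0,0,0],0.6]]'; python3 -m handwheel '[[[0,0,0],[0,0,0.001],0.6],[[0,0,0],[0,0,0],0.6],[[0,0,0],[0,0,0],0.6]]'
```

```text
clock: 7.97
eef_pos: [602.8, 18.7, 29.0]
tool_rot: [3.142, -0.0, 3.079]
force: [-0.1, -0.1, -0.5]
width: 43.2
gripper_force: 61.8
clock: 8.22
eef_pos: [602.9, 18.6, 28.1]
tool_rot: [3.142, -0.0, 3.078]
force: [1.0, 1.1, -1.2]
width: 43.1
gripper_force: 61.8
```

```bash
python3 -m handwheel '[[[0,0,0],[0,0,0.001],0.6],[[0,0,0],[0,0,0],0.6],[[0,0,0],[0,0,0],0.6]]'; python3 -m handwheel '[[[0,0,0],[0,0,0.0005],0.6],[[0,0,0],[0,0,0],0.6],[[0,0,0],[0,0,0],0.6]]'; python3 - <<'E'
from h import *
a,_=grab('side');cv2.imwrite('pics/s2.png',cv2.resize(a['pixels'][170:270,240:380],None,fx=5,fy=5)[:,:,::-1])
E
```

```text
clock: 8.47
eef_pos: [603.1, 18.6, 27.3]
tool_rot: [3.142, 0.0, 3.078]
force: [0.0, 0.6, 2.4]
width: 43.1
gripper_force: 62.2
clock: 8.72
eef_pos: [603.1, 18.6, 27.2]
tool_rot: [3.141, 0.0, 3.078]
force: [-1.5, 0.3, 5.7]
width: 43.3
gripper_force: 63.1
```

View pics/s2.png

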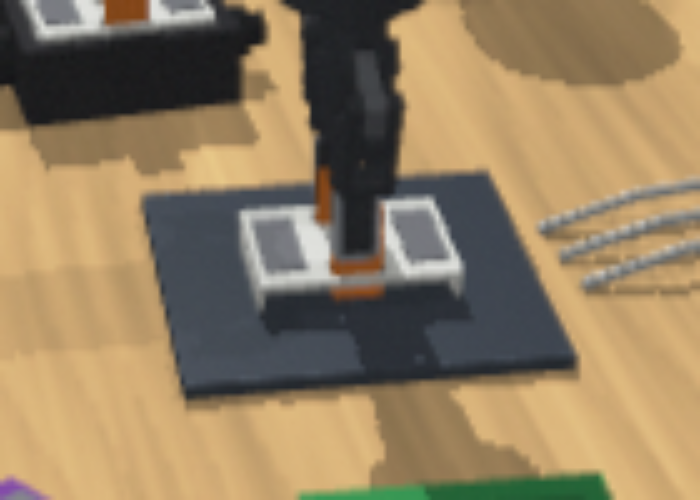

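The cover stands level on the tile near its middle, and the force shows contact (5.7 N). I'll open the gripper and retreat.

```bash
python3 -m handwheel '[[[0,0,0],[0,0,0],0.48],[[0,0,0],[0,0,0],0.42],[[0,0,0],[0,0,0],0.36],[[0,0,0],[0,0,0],0.3],[[0,0,0],[0,0,0],0.2]]'; python3 -m handwheel '[[[0,0,0],[0,0,0],0.1],[[0,0,0],[0,0,0],0],[[0,0,0],[0,0,0],0],[[0,0,0],[0,0,0],0]]'
```

```text
clock: 9.18
eef_pos: [602.8, 18.6, 26.4]
tool_rot: [-3.142, -0.0, 3.078]
force: [0.3, 0.2, -0.3]
width: 67.9
gripper_force: 0.0
clock: 9.52
eef_pos: [602.9, 18.6, 26.6]
tool_rot: [3.142, -0.0, 3.079]
force: [0.1, 0.7, -0.1]
width: 85.5
gripper_force: 0.0
```

```bash
python3 -m handwheel '[[[0,0,0],[0,0,-0.006],0],[[0,0,0],[0,0,-0.015],0],[[0,0,0],[0,0,-0.03],0],[[0,0,0],[0,0,-0.04],0],[[0,0,0],[0,0,-0.03],0]]'; python3 -m handwheel '[[[0,0,0],[0.03,0,-0.02],0],[[0,0,0],[0.04,0,0],0],[[0,0,0],[0.02,0,0],0],[[0,0,0],[0,0,0],0],[[0,0,0],[0,0,0],0]]'; python3 - <<'E'
from m2 import *
w=grab('wrist');im,P=w
q=quad(tilemask(im));Y=np.array([onz(*w,*p,8)[:2] for p in q]);print('tile',q.tolist(),Y.mean(0).round(1))
h=hsv(im);W=blobs((h[...,1]<50)&(h[...,2]>140),1)[0];q=quad(W[2]);Y=np.array([onz(*w,*p,24)[:2] for p in q]);print('cover',q.tolist(),Y.mean(0).round(1),[np.linalg.norm(Y[i]-Y[i-1]).round(0) for i in range(4)])
a,_=grab('side');C=np.zeros((420,800,3),'uint8');C[:300,:400]=cv2.resize(im['pixels'],(400,300));C[:400,400:]=cv2.resize(a['pixels'][150:350,190:390],(400,400));cv2.imwrite('pics/f.png',C[:,:,::-1])
E
```

```text
clock: 9.93
eef_pos: [603.3, 18.5, 150.2]
tool_rot: [3.141, 0.001, 3.078]
force: [0.7, 0.5, 0.0]
width: 85.5
gripper_force: 0.0
clock: 10.35
eef_pos: [512.7, 24.4, 168.5]
tool_rot: [3.141, 0.001, 3.079]
force: [1.1, 0.4, 0.5]
width: 85.6
gripper_force: 0.0
tile [[199.0, 199.0], [370.0, 193.0], [358.0, 339.0], [211.0, 339.0]] [602.3  18. ]
cover [[249.0, 235.0], [319.0, 235.0], [317.0, 319.0], [252.0, 319.0]] [600.8  18. ] [np.float64(101.0), np.float64(72.0), np.float64(101.0), np.float64(73.0)]
```

View pics/f.png

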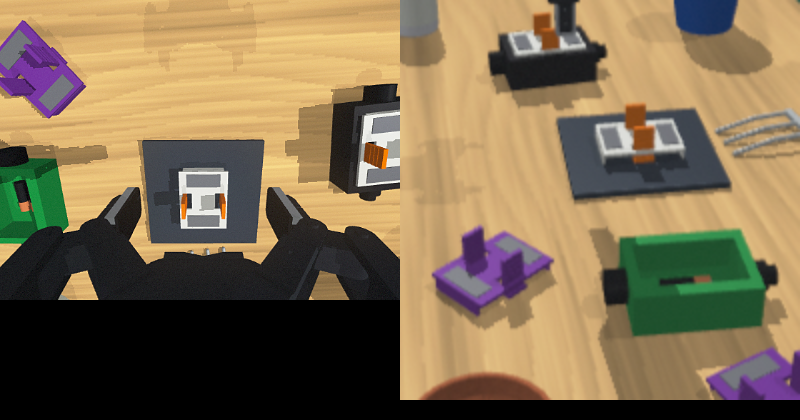

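The cover stands tabs-up within about 2 mm of the tile's centre. The green timer is open and in place, and the charcoal timer is untouched.

```bash
python3 -c "
from cell import ctrl
print(ctrl.finish_job())"
```

```text
the job is handed in; nothing more can be done
None
```

The job is handed in at about 10 s: the green timer's cover is unclipped and standing tabs-up within about 2 mm of the slate tile's centre, released, with the green timer still in place and the charcoal timer untouched.

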